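# Find the tired return spring on the spring tester

### The arm

A 7-joint arm with a two-finger parallel gripper is mounted at the origin on a cart in front of the work surface, level with it; the furniture and walls round the work are solid. World frame = base frame: x ahead of the robot, y to its left, z up, the work surface at z = 0. Lengths are in m, angles in rad, forces in N, time in s.
With the tool pointing down it reaches from about 0.425 to 1.025 m from the base axis. Payload 9.4 kg.
Tool frame: the origin (TCP) lies on the centre line of the jaws, within the pads' length; the fingertips stand 11 mm ahead of it and the grasp point (between the pads) lies 8 mm behind it (manip.tip_extent is the distance from the TCP to the fingertips, in m); z points along the fingers, y is the line along which they close (so a half turn about z gives the same grasp; the last joint's range is limited). The gripper opens to 85 mm and grips with 20 to 120 N. Pads are 22 mm wide; open, the fingers measure 114 mm over their backs; the gripper's body (76 mm by 85 mm) begins 54 mm behind the grasp point. The pads swing forward as they close: fully open they stand 13 mm farther back than shut.
Start: joints at [1.164, 0.599, -0.003, 1.599, 0.002, 0.943, -0.08], TCP at [0.235, -0.686, 0.242] pointing down, gripper open.
Joint ranges: [-2.57, 2.57], [-0.35, 1.97], [-1.29, 1.29], [0.11, 2.56], [-1.05, 4.19], [0.11, 1.86], [-2.63, 2.63]. Speed limits (rad/s): [2.22, 2.22, 3.01, 3.01, 3.14, 3.14, 3.14].

### API

Orientations are given as a unit quaternion [x, y, z, w].
In Python, from plant import manip gives the robot as it stands. The module is installed in compiled form; this text tells all that it offers.
- The arm moves only by the tool step_arm, never from a script. Its argument "commands" is a list that holds one entry, the list of rows, each a list of 6 numbers: the shift along the world's x, y, z in mm, then the turn, a rotation vector about the world's x, y, z in degrees. In form: [[[dx, dy, dz, ax, ay, az], ...]]. A call has 1 to 12 rows; each row shifts and turns the commanded pose from where the row before left it; what a row does not reach is not made up. A row lasts 1/10 s, in which the tool goes at most 50 mm and 8.59 degrees, less where a joint would pass 70% of its speed; a pose out of reach is approached as far as the arm can. A call with a gripper value outside its range is refused whole. "fingers" is the closure in counts, from 0 (fully open) to 255 (shut), set as the call begins (left out, the last holds). The fingers move at their own pace and stop on an object; "grip_force" is the grip in N (left out, the last holds). Time passes only in rows, so rows that do not move let the fingers close. It gives the time, the measured TCP pose, the force, the opening and the grip force at its end, in the units of the state.
- manip.state(): the state, without advancing time (a new reading comes with each control period).
- manip.read_camera(name): name is "scene" or "top" or "wrist"; returns a dict with "color" (480x640x3 uint8, blue, green, red), "range_z" (480x640 float32, m along the optical axis (not along the pixel's ray), 0 where there is no reading), "mtx" (3x3 intrinsics, pixels), "R" (3x3) and "t" (3): a world point X has camera coordinates R X + t. Camera axes: x right, y down, z forward; pixel columns grow to the right and rows downward; lengths in m; the calibration is good to about 2 mm. A picture is of the moment at which its call begins.
- manip.hand_in(): hands the job in; it is judged then, once.
Trained networks look in a picture, given as the dict that the camera call returned (one of the last four; its "shot" number tells which), for a name from the list of things; names that differ only in an ending like _2 or _b are one class to them, and where a whole thing is asked for, a point or a joint stands for the part that bears it (a point fixed in the world has none). Each returns a list of dicts, best first, with "conf" (0 to 1); they miss things now and then, are a little off and sometimes report something else, mostly with a low value. They report only what shows in the picture. A call takes as long as a camera call. They do not tell look-alikes from the thing itself.
- manip.boxes_of(name, picture): "bbox" ([left, top, right, bottom] in pixels, round what is visible of it).
- manip.cut_out(name, picture): "pixels" (480x640 bool, what is visible of it) and "bbox" ([left, top, right, bottom] in pixels, round what is visible of it).
- manip.pinpoint(name, picture): "centre" ([column, row] in pixels: a listed point, or the origin of a listed thing).
The state is a dict: "t": time; "qpos": joint angles; "dq": joint speeds; "joint_torque": joint torques, N m; "tool_pos": TCP position; "eef_rot": TCP orientation; "force": force on the tool from outside, world axes, zero at the start; "ft_torque": the same for the moment, N m; "gripper_width": opening from 0.0 (shut) to 1.0 (fully open); "grip_force": force on a finger pad.
Only numpy, scipy, OpenCV 4.12 (cv2) and the standard library are available. Lean on these libraries where they do the work, as an engineer would, in place of code of your own. Each camera call takes 0.05 s, during which the arm holds its last target. There are 200 camera calls.

### The job

Two dosing-gun return springs stand in the spring tester. Push down on the cap of the left one with 12 newtons and keep that load on for a good second, then do the same with the right one, never pressing a spring with more than 16 newtons. The tired one is the spring whose cap top sinks below the upper face of the steel reference tongue under that load: take it out, set it down gently, upright, in the steel tray and let go, leaving the good spring in its recess and everything else undisturbed.

Things in the scene. Friction and masses are not known exactly. Their poses are not given: they have to be found in the camera images.
- tester: spring tester screwed to the worktop: aluminium base plate 85 x 190 x 20 mm with two round recesses (40 mm wide, 6 mm deep) 120 mm apart along its y axis and a post 22 x 14 mm between them that carries the tongues. Origin at the centre of the underside, z up, y along the row towards the left recess (left as the robot sees it).
- left_seat (a point): centre of the floor of the left recess (60 mm along the tester's +y from its origin, 14 mm up); the underside of a spring's foot rests here
- right_seat (a point): centre of the floor of the right recess (60 mm along the tester's -y, 14 mm up); the underside of a spring's foot rests here
- mark (a point): the reference mark: centre of the upper face of the level steel tongue, 4 mm thick and 14 mm wide, that reaches 34 mm from here along the tester's y to both sides, to 26 mm from each recess's axis. It is 57 mm above the floors of the recesses, 17 mm below the top of an unloaded cap. A round screw head stands 8 mm above it in the middle.
- spring_1_centre (a point): centre of spring_1 when unloaded: on its axis, fixed to the foot, 37 mm above the foot's underside; z up along the axis. One of two outwardly identical steel return springs, 74 mm tall, 0.13 kg: coil 22 mm across, disc foot below (36 mm across, 8 mm thick), dark cap on top (30 mm across, 16 mm high) to push down, or to pinch and lift the whole spring by. Stands loose in either recess.
- spring_2_centre (a point): centre of spring_2 when unloaded: on its axis, fixed to the foot, 37 mm above the foot's underside; z up along the axis. One of two outwardly identical steel return springs, 74 mm tall, 0.13 kg: coil 22 mm across, disc foot below (36 mm across, 8 mm thick), dark cap on top (30 mm across, 16 mm high) to push down, or to pinch and lift the whole spring by. Stands loose in either recess.
- spring_1_cap (a joint): how far (m) the cap of spring_1 is pushed down: 0 unloaded, limit 0.034. Force grows in proportion from zero; the stiffness, somewhere in 0.4 to 1.2 N/mm, differs greatly between the two springs. The cap's top is 74 mm minus this above the underside of the foot.
- spring_2_cap (a joint): how far (m) the cap of spring_2 is pushed down: 0 unloaded, limit 0.034. Force grows in proportion from zero; the stiffness, somewhere in 0.4 to 1.2 N/mm, differs greatly between the two springs. The cap's top is 74 mm minus this above the underside of the foot.
- spring_1: the foot of spring_1; origin at the centre of its underside, z up
- spring_2: the foot of spring_2; origin at the centre of its underside, z up
- tray: empty open steel tray standing fast on the worktop left of the tester, 120 x 130 mm (x, y), 22 mm high, walls and floor 3 mm; origin at the centre of its underside, z up
- petri: bystander: flat clear petri dish 69 mm across, 15 mm high; origin at the centre of its underside
- bottle: bystander: small brown medicine bottle with a white cap, 36 mm across, 75 mm high; origin at the centre of its underside
- carton: bystander: small carton 41 x 90 x 45 mm; origin at the centre of its underside
- syringe: bystander: disposable syringe 120 mm long lying on the worktop; origin at the centre of its underside
Things that resemble listed ones, but are neither listed nor needed, are in the scene too. Leave any turquoise or yellow look-alike of the spring_2 alone.

How it is judged:
By the outcome, as a careful person would: the job done as asked, in the order asked, and still so for the second after the job is handed in, with the robot touching nothing.
It also fails if it takes over 72 s, if anything falls off the work surface, if the arm or the gripper's body presses on something with over 40 N, if the wrist force passes 120 N, or if a joint passes its speed limit or range.

## Working session

There is one attempt and no reset: what is moved stays moved. The work goes in short steps, Python scripts to look and compute and a tool call to move; the robot and the scene stay as the last step left them, time stands still between calls to the robot, and variables do not carry over. Pictures are saved under pics/ and viewed, at most 10 in all, crops included, and the job is handed in when it is done.

Besides the shell and the picture viewer there is one more tool, called after ">>>" as a command line: name --argument value ..., lists and objects as JSON in quotes. step_arm: Moves the arm, as the interface text tells. Its arguments: {"type":"object","properties":{"commands":{"type":"array"},"fingers":{"type":"number"},"grip_force":{"type":"number"}},"required":["commands"]}

```bash
mkdir -p pics; cat > h.py <<'E'
from plant import manip
import numpy as np, cv2
def w(p,u,v,z=None,d=None):
    K=p["mtx"];r=np.linalg.inv(K)@[u,v,1.]
    R,t=p["R"],p["t"];c=-R.T@t;q=R.T@r
    return c+q*(d if z is None else (z-c[2])/q[2])
def proj(p,X):
    x=p["mtx"]@(p["R"]@np.array(X)+p["t"]);return x[:2]/x[2]
def cloud(p,mask):
    v,u=np.nonzero(mask&(p["range_z"]>0));d=p["range_z"][v,u]
    r=np.linalg.inv(p["mtx"])@np.stack([u,v,np.ones_like(u)]);return ((r*d).T-p["t"])@p["R"]
E
python3 - <<'E'
from h import *
np.set_printoptions(precision=3,suppress=True)
a=[]
for n in ["scene","top"]:
    p=manip.read_camera(n);cv2.imwrite(f"pics/{n}.png",p["color"])
    print(n,"cam",-p["R"].T@p["t"])
    for o in ["spring_1","tester","tray","petri","bottle","carton","syringe"]:
        for r in manip.cut_out(o,p)[:4]:
            c=cloud(p,r["pixels"]); 
            if len(c): print(o,round(r["conf"],2),np.int_(r["bbox"]),np.percentile(c,[2,50,98],axis=0).ravel())
    for o in ["mark","left_seat","right_seat","spring_1_centre","tester","tray"]:
        for r in manip.pinpoint(o,p)[:4]:
            u,v=r["centre"];print(o,round(r["conf"],2),r["centre"],w(p,u,v,z={"mark":.071,"spring_1_centre":.051,"tester":0,"tray":0}.get(o,.014)))
print(manip.state(),manip.tip_extent)
E
```

```text
scene cam [-0.148  0.415  0.912]
spring_1 0.88 [268 294 287 328] [0.493 0.168 0.001 0.503 0.184 0.036 0.521 0.197 0.074]
spring_1 0.8 [349 294 365 331] [ 0.414  0.022 -0.003  0.426  0.049  0.031  0.469  0.062  0.074]
spring_1 0.74 [354 242 370 276] [ 0.52  -0.045  0.015  0.532 -0.027  0.049  0.561 -0.015  0.088]
spring_1 0.67 [307 261 325 298] [0.513 0.075 0.014 0.524 0.092 0.05  0.543 0.103 0.088]
tester 0.71 [287 256 384 318] [ 0.487 -0.062  0.001  0.518  0.037  0.018  0.569  0.123  0.071]
tray 0.8 [170 282 243 351] [ 0.524  0.237 -0.002  0.591  0.301  0.002  0.651  0.365  0.021]
petri 0.86 [249 230 278 253] [0.703 0.081 0.    0.731 0.112 0.013 0.767 0.142 0.016]
bottle 0.63 [305 186 319 221] [ 0.743 -0.045 -0.004  0.753 -0.021  0.039  0.799 -0.009  0.074]
carton 0.79 [194 221 241 259] [ 0.736  0.167 -0.003  0.742  0.213  0.036  0.804  0.254  0.046]
syringe 0.63 [353 241 367 261] [ 0.521 -0.04   0.057  0.532 -0.027  0.084  0.547 -0.016  0.088]
syringe 0.61 [450 249 472 291] [ 0.411 -0.282 -0.004  0.434 -0.221  0.014  0.466 -0.188  0.02 ]
mark 0.66 [336.5, 263.4] [0.534 0.031 0.071]
[... 1914 characters left out ...]
.014]
right_seat 0.68 [357.9, 272.0] [ 0.54  -0.029  0.014]
spring_1_centre 0.56 [361.7, 275.1] [ 0.533 -0.036  0.051]
tester 0.97 [334.3, 274.1] [0.536 0.023 0.   ]
tray 0.85 [214.7, 254.5] [0.586 0.293 0.   ]
{'t': 1.4, 'qpos': array([ 1.164,  0.599, -0.002,  1.599,  0.002,  0.943, -0.08 ]), 'dq': array([ 0.   , -0.   ,  0.002,  0.   ,  0.001, -0.   , -0.001]), 'joint_torque': array([  0.   , -77.622,   1.564, -25.838,   0.012,   0.002,   0.   ]), 'tool_pos': array([ 0.235, -0.686,  0.242]), 'eef_rot': array([ 0.986,  0.164, -0.   , -0.   ]), 'force': array([-0.313, -0.729, -0.04 ]), 'ft_torque': array([-0.039, -0.075,  0.02 ]), 'grip_force': 0.0, 'gripper_width': 1.0025787612288672} 0.011
```

```bash
python3 - <<'E'
import cv2
a=cv2.imread("pics/scene.png")[170:370,160:490];b=cv2.imread("pics/top.png")[150:350,160:490]
cv2.imwrite("pics/ab.png",cv2.resize(cv2.vconcat([a,b]),None,fx=1.5,fy=1.5,interpolation=cv2.INTER_CUBIC))
E
```

```text
(no output)
```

View pics/ab.png

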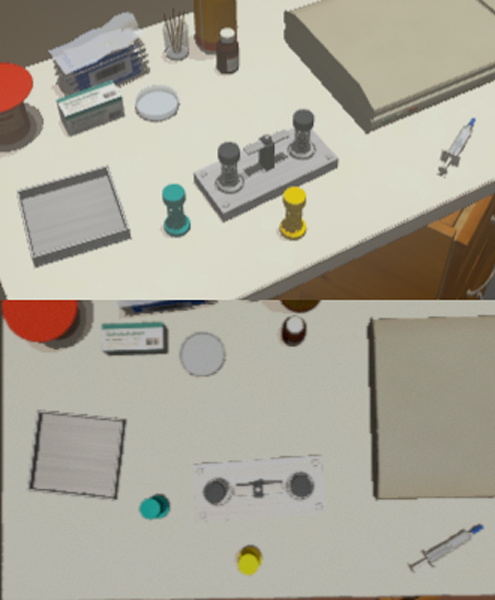

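>>> step_arm --commands '[[[16,48,0,0,0,5],[16,48,0,0,0,5],[16,48,0,0,0,5],[16,48,0,0,0,5],[16,48,0,0,0,5],[16,48,0,0,0,5],[16,48,0,0,0,5],[16,48,0,0,0,5],[16,48,0,0,0,5],[16,48,0,0,0,5],[16,48,0,0,0,5],[16,48,0,0,0,5]]]' --fingers 0

```text
t: 2.6
tool_pos: [0.425, -0.1149, 0.2427]
eef_rot: [0.771, 0.637, 0.0, 0.001]
force: [1.5, -0.9, 0.2]
gripper_width: 0.997
grip_force: 0.0
```

>>> step_arm --commands '[[[21,40,0,0,0,4],[21,40,0,0,0,4],[21,40,0,0,0,4],[21,40,0,0,0,3],[21,42,0,0,0,0],[0,0,0,0,0,0],[0,0,0,0,0,0]]]' --fingers 255 --grip_force 20

```text
t: 3.3
tool_pos: [0.5295, 0.0864, 0.2421]
eef_rot: [0.682, 0.732, -0.0, -0.0]
force: [-0.1, -0.0, -0.2]
gripper_width: -0.003
grip_force: 0.0
```

```bash
cat > look.py <<'E'
from h import *
import sys
np.set_printoptions(precision=4,suppress=True)
p=manip.read_camera("wrist");cv2.imwrite(sys.argv[1],p["color"])
s=manip.state();print(s["t"],s["tool_pos"],s["eef_rot"],s["force"],s["gripper_width"],"cam",-p["R"].T@p["t"])
g=cloud(p,np.ones((480,640),bool))
# cap tops: horizontal discs at z~.088
def cap(g,z0,z1,cx,cy,r=.03):
    m=(g[:,2]>z0)&(g[:,2]<z1)&(np.hypot(g[:,0]-cx,g[:,1]-cy)<r);q=g[m]
    if len(q)<20: return None
    (a,b),rad=cv2.minEnclosingCircle((q[:,:2]*1000).astype(np.float32));return len(q),a,b,rad,np.median(q[:,2])
for n,x,y in [("L",.53,.087),("R",.538,-.031),("teal",.511,.177),("yel",.433,.043)]: print(n,cap(g,.08 if n in"LR" else .066,.095,x,y))
m=(g[:,2]>.015)&(g[:,2]<.024)&(abs(g[:,0]-.534)<.07)&(abs(g[:,1]-.028)<.12)
print("plate",m.sum(),cv2.minAreaRect((g[m][:,:2]*1000).astype(np.float32)))
for o in ["mark","left_seat","right_seat","spring_1_centre"]:
    for r in manip.pinpoint(o,p)[:2]:
        u,v=r["centre"];print(o,round(r["conf"],2),r["centre"],w(p,u,v,z={"mark":.071,"spring_1_centre":.051}.get(o,.014)))
E
python3 look.py pics/w1.png
```

```text
3.35 [0.5291 0.0849 0.242 ] [ 0.6825  0.7309 -0.0005 -0.0001] [-0.9211  0.2214 -0.2601] 0.0002629609936877036 cam [0.5258 0.1574 0.3744]
L (1221, 531.6564331054688, 89.57733154296875, 14.944258689880371, np.float64(0.08840820516652305))
R None
teal (1392, 510.92022705078125, 181.0637664794922, 14.931488990783691, np.float64(0.07467930815309462))
yel (1095, 431.9046936035156, 45.52620315551758, 15.289290428161621, np.float64(0.07473383287786256))
plate 9555 ((533.8806762695312, 42.175045013427734), (85.20321655273438, 164.73805236816406), 2.937349796295166)
mark 0.89 [320.2, 282.8] [0.5329 0.0365 0.071 ]
right_seat 0.62 [586.1, 88.7] [0.7504 0.2088 0.014 ]
spring_1_centre 0.31 [540.7, 194.7] [0.7109 0.1198 0.051 ]
```

View pics/w1.png

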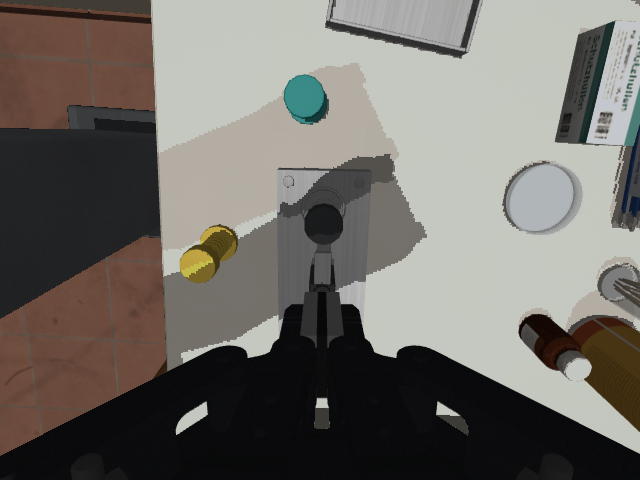

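>>> step_arm --commands '[[[2,4,-40,0,0,-1],[0,0,-40,0,0,0],[0,0,-35,0,0,0],[0,0,-18,0,0,0],[0,0,0,0,0,0],[0,0,0,0,0,0],[0,0,0,0,0,0]]]'

```text
t: 4.25
tool_pos: [0.5322, 0.0891, 0.1106]
eef_rot: [0.689, 0.725, 0.001, 0.001]
force: [0.1, 0.4, -0.0]
gripper_width: -0.001
grip_force: 0.0
```

```bash
cat > f.py <<'E'
from h import *
np.set_printoptions(precision=4,suppress=True)
F=[]
for i in range(4):
    manip.read_camera("scene");s=manip.state();F.append(np.r_[s["force"],s["tool_pos"]])
print(s["t"],np.mean(F,0),"std",np.std(F,0)[:3],s["ft_torque"])
E
python3 f.py
```

```text
4.45 [-0.2368 -0.0127 -0.3092  0.5322  0.0892  0.1105] std [0.3885 0.2989 0.3682] [ 0.007 -0.048 -0.017]
```

>>> step_arm --commands '[[[0,0,-6,0,0,0],[0,0,-4,0,0,0],[0,0,-4,0,0,0],[0,0,-3,0,0,0],[0,0,0,0,0,0],[0,0,0,0,0,0]]]'

```text
t: 5.05
tool_pos: [0.5316, 0.0893, 0.0923]
eef_rot: [0.689, 0.725, -0.0, 0.0]
force: [-0.6, -0.6, 7.3]
gripper_width: 0.0
grip_force: 3.3
```

```bash
python3 f.py
```

```text
5.25 [-0.5411 -0.8488  6.8159  0.5316  0.0893  0.0923] std [0.1954 0.2713 0.9648] [-0.1531  0.1949  0.0173]
```

>>> step_arm --commands '[[[0,0,-2,0,0,0],[0,0,-2,0,0,0],[0,0,0,0,0,0],[0,0,0,0,0,0]]]'

```text
t: 5.65
tool_pos: [0.5317, 0.0893, 0.0886]
eef_rot: [0.689, 0.725, 0.0, 0.0]
force: [-2.0, -1.0, 10.6]
gripper_width: -0.001
grip_force: 5.1
```

```bash
sed -i 's/range(4)/range(6)/' f.py; python3 f.py
```

```text
5.95 [-1.3226 -0.8334 10.5718  0.5317  0.0893  0.0886] std [0.1798 0.6481 0.3646] [-0.217   0.2657  0.0255]
```

>>> step_arm --commands '[[[0,0,-1.6,0,0,0],[0,0,0,0,0,0],[0,0,0,0,0,0]]]'

```text
t: 6.25
tool_pos: [0.5317, 0.0893, 0.0871]
eef_rot: [0.689, 0.725, 0.0, 0.0]
force: [-1.3, 0.5, 11.2]
gripper_width: 0.0
grip_force: 5.8
```

```bash
sed -i 's/range(6)/range(8)/' f.py; python3 f.py
```

```text
6.65 [-1.2689 -0.8657 11.8757  0.5317  0.0893  0.0871] std [0.4421 0.4505 0.2124] [-0.2375  0.362  -0.0043]
```

>>> step_arm --commands '[[[0,0,-0.4,0,0,0],[0,0,0,0,0,0],[0,0,0,0,0,0],[0,0,0,0,0,0],[0,0,0,0,0,0],[0,0,0,0,0,0],[0,0,0,0,0,0],[0,0,0,0,0,0],[0,0,0,0,0,0],[0,0,0,0,0,0]]]'

```text
t: 7.65
tool_pos: [0.5318, 0.0893, 0.0868]
eef_rot: [0.689, 0.725, 0.0, 0.0]
force: [-1.2, -0.9, 11.3]
gripper_width: 0.004
grip_force: 6.0
```

```bash
python3 f.py
```

```text
8.05 [-1.4897 -0.8388 12.1833  0.5317  0.0893  0.0868] std [0.2351 0.5896 0.5294] [-0.1971  0.4049  0.0374]
```

>>> step_arm --commands '[[[0,0,5,0,0,0],[0,0,10,0,0,0],[0,0,20,0,0,0],[2,-30,20,0,0,0],[2,-40,0,0,0,0],[2,-40,0,0,0,0],[0,-10,-20,0,0,0],[0,0,-9,0,0,0],[0,0,0,0,0,0],[0,0,0,0,0,0],[0,0,0,0,0,0]]]'

```text
t: 9.15
tool_pos: [0.5378, -0.0291, 0.1127]
eef_rot: [0.688, 0.726, 0.0, 0.0]
force: [-1.3, 0.1, 0.1]
gripper_width: 0.0
grip_force: 0.0
```

```bash
python3 f.py
```

```text
9.55 [ 0.1264 -0.1658  0.1145  0.5377 -0.0301  0.1126] std [0.5145 0.5028 0.3595] [ 0.0286 -0.002   0.0315]
```

>>> step_arm --commands '[[[0,0,-8,0,0,0],[0,0,-4,0,0,0],[0,0,-4,0,0,0],[0,0,-3,0,0,0],[0,0,-3,0,0,0],[0,0,0,0,0,0],[0,0,0,0,0,0]]]'

```text
t: 10.25
tool_pos: [0.5375, -0.0307, 0.0904]
eef_rot: [0.689, 0.725, -0.0, 0.0]
force: [0.3, -0.4, 5.0]
gripper_width: 0.0
grip_force: 2.3
```

```bash
python3 f.py
```

```text
10.65 [-1.2273 -0.3204  4.3654  0.5375 -0.0307  0.0904] std [0.5824 0.4363 0.5767] [-0.0595  0.2841  0.0093]
```

>>> step_arm --commands '[[[0,0,-3,0,0,0],[0,0,-3,0,0,0],[0,0,-3,0,0,0],[0,0,-3,0,0,0],[0,0,-1,0,0,0],[0,0,0,0,0,0],[0,0,0,0,0,0]]]'

```text
t: 11.35
tool_pos: [0.5375, -0.0308, 0.0777]
eef_rot: [0.689, 0.725, -0.0, 0.0]
force: [-2.2, -0.3, 11.2]
gripper_width: 0.0
grip_force: 5.7
```

```bash
python3 f.py
```

```text
11.75 [-2.585  -0.5411 11.3935  0.5376 -0.0308  0.0777] std [0.2775 0.2564 0.6669] [-0.0784  0.5767  0.0068]
```

>>> step_arm --commands '[[[0,0,-1.6,0,0,0],[0,0,0,0,0,0],[0,0,0,0,0,0],[0,0,0,0,0,0],[0,0,0,0,0,0],[0,0,0,0,0,0],[0,0,0,0,0,0],[0,0,0,0,0,0],[0,0,0,0,0,0],[0,0,0,0,0,0],[0,0,0,0,0,0]]]'

```text
t: 12.85
tool_pos: [0.5376, -0.0308, 0.0762]
eef_rot: [0.689, 0.725, 0.0, 0.0]
force: [-3.0, -0.2, 12.8]
gripper_width: -0.001
grip_force: 6.1
```

```bash
python3 f.py
```

```text
13.25 [-3.0084 -0.285  12.3864  0.5376 -0.0308  0.0762] std [0.4899 0.3848 0.5285] [-0.1117  0.6446 -0.0161]
```

>>> step_arm --commands '[[[0,0,5,0,0,0],[0,0,10,0,0,0],[0,0,20,0,0,0],[0,0,35,0,0,0],[0,0,0,0,0,0]]]'

```text
t: 13.75
tool_pos: [0.5394, -0.0305, 0.1488]
eef_rot: [0.689, 0.725, 0.002, 0.002]
force: [0.7, 0.5, 0.3]
gripper_width: -0.001
grip_force: 0.0
```

>>> step_arm --commands '[[[0,0,0,0,0,0],[0,0,0,0,0,0],[0,0,0,0,0,0],[0,0,0,0,0,0],[0,0,0,0,0,0],[0,0,0,0,0,0],[0,0,0,0,0,0]]]' --fingers 0

```text
t: 14.45
tool_pos: [0.5375, -0.0307, 0.1455]
eef_rot: [0.689, 0.725, -0.0, -0.0]
force: [-1.2, 0.3, -0.0]
gripper_width: 1.001
grip_force: 0.0
```

```bash
sed -i 's/("L",.53,.087)/("L",.532,.0895)/;s/\["mark.*"\]:/["tray"]:/' look.py; python3 look.py pics/w2.png
```

```text
14.5 [ 0.5375 -0.0307  0.1456] [ 0.689   0.7248 -0.     -0.    ] [0.2885 0.1597 0.8509] 0.9977116919462925 cam [0.5351 0.0405 0.2779]
L (3073, 531.58447265625, 89.20484161376953, 14.98165225982666, np.float64(0.08832644697803359))
R (2551, 537.5457763671875, -30.130510330200195, 15.040364265441895, np.float64(0.08816906773601464))
teal None
yel (3278, 431.9455871582031, 45.29621887207031, 15.426151275634766, np.float64(0.07465933567437061))
plate 27650 ((534.857421875, 24.081802368164062), (85.40646362304688, 180.71121215820312), 2.9548089504241943)
```

View pics/w2.png

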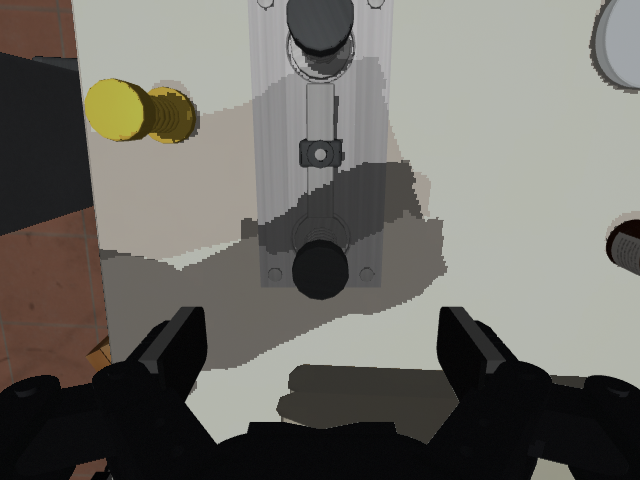

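>>> step_arm --commands '[[[0,0,-35,0,0,0],[0,0,-25,0,0,0],[0,0,-13,0,0,0],[0,0,0,0,0,0],[0,0,0,0,0,0]]]'

```text
t: 15.05
tool_pos: [0.5378, -0.0305, 0.0731]
eef_rot: [0.689, 0.725, 0.0, 0.0]
force: [-0.0, 0.8, -0.6]
gripper_width: 1.0
grip_force: 0.0
```

>>> step_arm --commands '[[[0,0,0,0,0,0],[0,0,0,0,0,0],[0,0,0,0,0,0],[0,0,0,0,0,0],[0,0,0,0,0,0],[0,0,0,0,0,0],[0,0,0,0,0,0],[0,0,0,0,0,0]]]' --fingers 255 --grip_force 35

```text
t: 15.85
tool_pos: [0.5376, -0.0307, 0.0727]
eef_rot: [0.689, 0.725, 0.0, 0.0]
force: [0.8, 0.2, 0.4]
gripper_width: 0.335
grip_force: 34.4
```

>>> step_arm --commands '[[[0,0,5,0,0,0],[0,0,10,0,0,0],[0,0,20,0,0,0],[0,0,25,0,0,0],[0,0,25,0,0,0],[0,0,20,0,0,0],[0,0,5,0,0,0],[0,0,0,0,0,0],[0,0,0,0,0,0]]]'

```text
t: 16.75
tool_pos: [0.537, -0.0309, 0.1821]
eef_rot: [0.689, 0.725, -0.0, -0.0]
force: [0.4, -0.5, -2.0]
gripper_width: 0.336
grip_force: 35.0
```

```bash
python3 - <<'E'
from h import *
p=manip.read_camera("scene");q=manip.read_camera("wrist");s=manip.state();print(s["t"],s["tool_pos"],s["force"],s["gripper_width"],s["grip_force"])
a=cv2.resize(p["color"][170:340,160:440],(640,389));cv2.imwrite("pics/l.png",cv2.resize(cv2.hconcat([a,cv2.resize(q["color"],(519,389))]),(800,268)))
E
```

```text
16.85 [ 0.53690617 -0.0307623   0.18168322] [-0.93074084  0.17429763 -1.40669531] 0.3372884196112101 35.045539629863924
```

View pics/l.png

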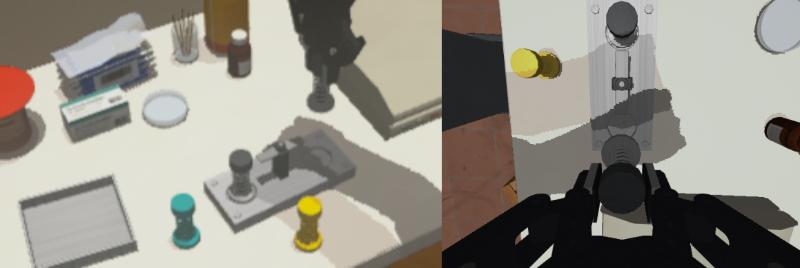

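>>> step_arm --commands '[[[2,15,0,0,0,0],[5,30,0,0,0,0],[6,40,0,0,0,0],[6,40,0,0,0,0],[6,40,0,0,0,0],[6,40,0,0,0,0],[6,40,0,0,0,0],[6,40,0,0,0,0],[6,30,0,0,0,0],[3,15,0,0,0,0],[0,0,0,0,0,0],[0,0,0,0,0,0]]]'

```text
t: 18.05
tool_pos: [0.589, 0.2984, 0.1819]
eef_rot: [0.689, 0.725, -0.001, 0.0]
force: [-0.2, 0.7, -1.8]
gripper_width: 0.331
grip_force: 35.0
```

>>> step_arm --commands '[[[1,2,-25,0,0,0],[0,0,-30,0,0,0],[0,0,-30,0,0,0],[0,0,-15,0,0,0],[0,0,-8,0,0,0],[0,0,0,0,0,0],[0,0,0,0,0,0]]]'

```text
t: 18.75
tool_pos: [0.5911, 0.3013, 0.0757]
eef_rot: [0.689, 0.725, 0.001, 0.0]
force: [1.5, 0.6, -1.7]
gripper_width: 0.339
grip_force: 35.1
```

```bash
python3 f.py; python3 - <<'E'
from h import *
p=manip.read_camera("scene");q=manip.read_camera("wrist")
a=cv2.resize(p["color"][230:370,140:340],(640,448));cv2.imwrite("pics/m.png",cv2.resize(cv2.hconcat([a,cv2.resize(q["color"],(597,448))]),(800,290)))
E
```

```text
19.15 [-0.0238 -0.0024 -1.2729  0.5909  0.3015  0.0756] std [0.621  0.343  0.3535] [-0.0117 -0.045   0.004 ]
```

View pics/m.png

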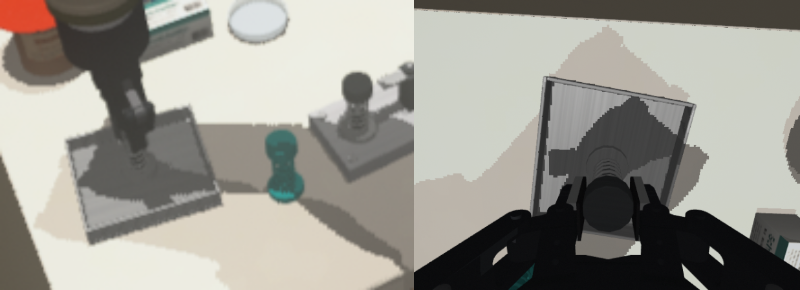

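>>> step_arm --commands '[[[0,0,-5,0,0,0],[0,0,-4,0,0,0],[0,0,-2,0,0,0],[0,0,-1,0,0,0],[0,0,-1,0,0,0],[0,0,0,0,0,0],[0,0,0,0,0,0]]]'

```text
t: 19.95
tool_pos: [0.5904, 0.3013, 0.0618]
eef_rot: [0.689, 0.725, -0.0, 0.0]
force: [-1.4, 0.4, 0.6]
gripper_width: 0.336
grip_force: 35.3
```

```bash
python3 f.py
```

```text
20.35 [-1.044  -0.4524  0.733   0.5905  0.3013  0.0618] std [0.5164 0.3254 0.5529] [-0.059   0.2537 -0.0055]
```

>>> step_arm --commands '[[[0,0,1,0,0,0],[0,0,0,0,0,0],[0,0,0,0,0,0]]]'

```text
t: 20.65
tool_pos: [0.5906, 0.3013, 0.0627]
eef_rot: [0.689, 0.725, 0.0, 0.0]
force: [-0.4, 0.2, 0.3]
gripper_width: 0.334
grip_force: 35.2
```

>>> step_arm --commands '[[[0,0,0,0,0,0],[0,0,0,0,0,0],[0,0,0,0,0,0],[0,0,0,0,0,0],[0,0,0,0,0,0],[0,0,0,0,0,0],[0,0,0,0,0,0]]]' --fingers 60

```text
t: 21.35
tool_pos: [0.5905, 0.3013, 0.0627]
eef_rot: [0.689, 0.725, 0.0, 0.0]
force: [-0.5, -0.8, 0.3]
gripper_width: 0.763
grip_force: 0.0
```

>>> step_arm --commands '[[[0,0,10,0,0,0],[0,0,20,0,0,0],[0,0,30,0,0,0],[0,0,30,0,0,0],[0,0,20,0,0,0],[0,0,0,0,0,0],[0,0,0,0,0,0],[0,0,0,0,0,0]]]'

```text
t: 22.15
tool_pos: [0.5901, 0.3008, 0.172]
eef_rot: [0.689, 0.725, -0.001, -0.0]
force: [0.1, 0.3, 0.4]
gripper_width: 0.759
grip_force: 0.0
```

```bash
python3 f.py; python3 - <<'E'
from h import *
p=manip.read_camera("scene");q=manip.read_camera("wrist")
a=cv2.resize(p["color"][230:370,140:400],(640,345));cv2.imwrite("pics/n.png",cv2.resize(cv2.hconcat([a,cv2.resize(q["color"],(460,345))]),(800,251)))
g=cloud(q,np.ones((480,640),bool));m=(np.hypot(g[:,0]-.59,g[:,1]-.301)<.03)&(g[:,2]>.06)&(g[:,2]<.09)
print(m.sum(),np.median(g[m],0))
E
```

```text
22.55 [ 0.1724 -0.2208  0.2572  0.5902  0.3011  0.1719] std [0.6143 0.5169 0.5148] [ 0.0162  0.011  -0.0253]
1930 [0.59056574 0.30351906 0.07713428]
```

View pics/n.png

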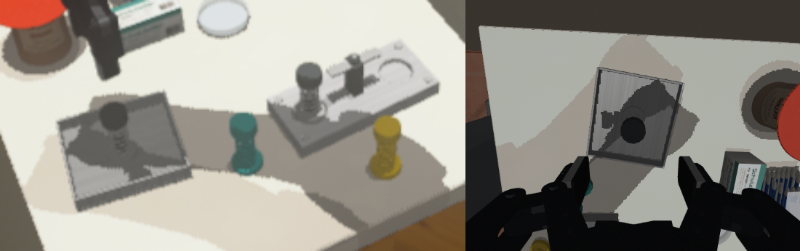

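The spring stands upright in the tray, with its cap at (113,115) and its top at z = 77 mm. The left spring is still in its recess at (308,80), and the other objects have not moved.

```bash
python3 -c "
from plant import manip; print(manip.hand_in())"
```

```text
the job is handed in; nothing more can be done
None
```

I loaded both springs at about 12 N for over a second each, left first; the right one was tired (its cap sank about 23 mm, the left's about 12 mm, against the 17 mm mark), so I set it upright in the tray and let go, left the good one in its recess, and handed the job in.

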